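Pack the grain tester into its box

TASK

Pack the brass grain tester away in its wooden box: stand the footed measuring cylinder in the large round recess, slip the wide open tube over the post, set the plain piston disc in the small round recess, and lay the strike-off plate flat in the rectangular recess with its handle up. The slimmer tube and the check weight with the knob belong to other equipment: leave them standing where they are. Brass rims dent easily, so set every part down and do not drop it or knock it over.

Things in the scene. Friction and masses are not known exactly. Their poses are not given: they have to be found in the camera images.
- measuring_cylinder: Brass measuring cylinder, standing, open at the top: barrel 58 mm outside diameter (bore 52), 115 mm high, on a round foot 74 mm in diameter and 8 mm high; a slit collar 63 mm in diameter lies between 50 and 63 mm up. 0.42 kg. Grip the barrel near the top. Origin at the centre of its underside, z up.
- wide_tube: Brass filling tube, standing, open at both ends, without a foot: 58 mm outside diameter, bore 52 mm, 140 mm high (a 62 mm band near its lower end). 0.36 kg. Origin at the centre of its lower end, z up.
- piston: Brass piston: a plain solid disc 50 mm in diameter and 34 mm high, with a small dark vent hole in the middle of its flat top. 0.5 kg. Origin at the centre of its underside, z up.
- strike_plate: Strike-off plate lying flat: brass plate 84 mm (x) by 56 mm (y), 4 mm thick, with an upright dark wooden handle along its middle, 60 mm long (x), 12 mm thick (y), top 30 mm above the underside. 0.18 kg. The two ends are alike. Origin at the centre of the plate's underside, z up.
- large_round_holder: Fixed light wood block 114 x 114 x 22 mm, one of four set 2 by 2, in any order, in a dark wooden box (248 x 248 mm, walls and floor 8 mm thick, rim 14 mm above the block tops). Has the large round recess, 90 mm in diameter and 12 mm deep (floor 10 mm above the underside), for the measuring cylinder's foot. Origin: centre of the underside; z up, x, y along the sides.
- post_holder: Fixed light wood block 114 x 114 x 22 mm, one of four set 2 by 2, in any order, in a dark wooden box (248 x 248 mm, walls and floor 8 mm thick, rim 14 mm above the block tops). Flat top with an upright central post, 34 mm in diameter, 43 mm above the top; the wide tube goes over it and stands on the block's top. Origin: centre of the underside; z up, x, y along the sides.
- small_round_holder: Fixed light wood block 114 x 114 x 22 mm, one of four set 2 by 2, in any order, in a dark wooden box (248 x 248 mm, walls and floor 8 mm thick, rim 14 mm above the block tops). Has the small round recess, 66 mm in diameter and 12 mm deep (floor 10 mm above the underside), for the piston. Origin: centre of the underside; z up, x, y along the sides.
- rectangular_holder: Fixed light wood block 114 x 114 x 22 mm, one of four set 2 by 2, in any order, in a dark wooden box (248 x 248 mm, walls and floor 8 mm thick, rim 14 mm above the block tops). Has the rectangular recess, 100 mm (x) by 72 mm (y) and 12 mm deep (floor 10 mm above the underside), for the strike-off plate, either way round. Origin: centre of the underside; z up, x, y along the sides.
- slim_tube: Not part of the tester: a slimmer brass tube, 42 mm outside diameter, 140 mm high, open at both ends. Origin at the centre of its lower end.
- check_weight: Not part of the tester: a brass balance check weight, disc 50 mm in diameter and 25 mm high with a knob 22 mm in diameter on top, 47 mm high in all. Origin at the centre of its underside.
Things that resemble listed ones, but are neither listed nor needed, are in the scene too. What is shaped like the strike_plate but blue or green is not meant.

How it is judged:
By the outcome, as a careful person would: the job done as asked, in the order asked, and still so for the second after the job is handed in, with the robot touching nothing.
It also fails if it takes over 112 s, if anything falls off the work surface, if the arm or the gripper's body presses on something with over 40 N, if the wrist force passes 120 N, or if a joint passes its speed limit or range.

ROBOT

A 6-joint arm with a two-finger parallel gripper is mounted at the origin on the work surface. World frame = base frame: x ahead of the robot, y to its left, z up, the work surface at z = 0. Lengths are in m, angles in rad, forces in N, time in s.
With the tool pointing down it reaches from about 0.3 to 0.875 m from the base axis. Payload 6.4 kg.
Tool frame: the origin (TCP) lies midway between the tips of the shut fingers; the grasp point (between the pads) lies 19 mm behind it; z points along the fingers, y is the line along which they close (so a half turn about z gives the same grasp; the last joint's range is limited). The gripper opens to 88 mm and grips with 3 to 60 N. Pads are 18 mm wide; open, the fingers measure 123 mm over their backs; the gripper's body (75 mm by 187 mm) begins 45 mm behind the grasp point.
Start: joints at [1.114, 0.181, 1.607, -0, 1.354, -0.206], TCP at [0.143, 0.557, 0.239] pointing down, gripper open.
Joint ranges: [-2.99, 2.99], [-0.89, 2.07], [0.3, 2.58], [-1.14, 4.28], [0, 2.63], [-3.12, 3.12]. Speed limits (rad/s): [2.57, 2.57, 3.01, 3.14, 3.14, 3.14].

INTERFACE

Orientations are given as a unit quaternion [x, y, z, w].
In Python, from cell import bot gives the robot as it stands. The module is installed in compiled form; this text tells all that it offers.
- The arm moves only by the tool step_arm, never from a script. Its argument "deltas" is a list of rows, each an object of numbers: "jaw": the opening, from 0 (shut) to 1 (fully open); "x", "y", "z": the shift along the world's x, y, z in mm; "ax", "ay", "az": the turn, a rotation vector about the world's x, y, z in rad. In form: [{"jaw": .., "x": .., "y": .., "z": .., "ax": .., "ay": .., "az": ..}, ...]. A call has 1 to 12 rows; each row is the pose to reach, as a shift and turn from the pose commanded when the call began; what a row does not reach only later rows make up. A row lasts 1/12 s, in which the tool goes at most 41.7 mm and 7.16 degrees, less where a joint would pass 70% of its speed; a pose out of reach is approached as far as the arm can. A call with a gripper value outside its range is refused whole. The fingers move at their own pace and stop on an object; "newtons" is the grip in N (left out, the last holds). Time passes only in rows, so rows that repeat a pose let the fingers close. It gives the time, the measured TCP pose, the force, the opening and the grip force at its end, in the units of the state.
- bot.sense(): the state, without advancing time (a new reading comes with each control period).
- bot.get_image(name): name is "scene" or "side" or "wrist"; returns (picture, depth): 400x640x3 uint8, blue, green, red; 400x640 float32, m along the optical axis (not along the pixel's ray), 0 where there is no reading.
- bot.camera_model(name): a dict with "camera_matrix" (3x3 intrinsics, pixels), "distortion" ([k1, k2, p1, p2, k3] as OpenCV has them; the pictures are not rectified), "extrinsics" (4x4, takes a point from world to camera coordinates). Camera axes: x right, y down, z forward; pixel columns grow to the right and rows downward; lengths in m; the calibration is good to about 2 mm. A picture is of the moment at which its call begins: read the wrist's pose just before it. camera_model takes no time and is no camera call; for the wrist camera it gives the pose at the moment of the call.
- bot.close_job(): hands the job in; it is judged then, once.
The state is a dict: "time": time; "q": joint angles; "dq": joint speeds; "effort": joint torques, N m; "position": TCP position; "tool_rot": TCP orientation; "ft_force": force on the tool from outside, world axes, zero at the start; "torque": the same for the moment, N m; "opening": finger opening in m; "grasp_force": force on a finger pad.
Only numpy, scipy, OpenCV 4.12 (cv2) and the standard library are available. Lean on these libraries where they do the work, as an engineer would, in place of code of your own. Each camera call takes 0.05 s, during which the arm holds its last target. There are 200 camera calls.

## Working session

There is one attempt and no reset: what is moved stays moved. The work goes in short steps, Python scripts to look and compute and a tool call to move; the robot and the scene stay as the last step left them, time stands still between calls to the robot, and variables do not carry over. Pictures are saved under pics/ and viewed, at most 14 in all, crops included, and the job is handed in when it is done.

Besides the shell and the picture viewer there is one more tool, called after "Emit:" in YAML: its name, and indented under it one key for each argument. step_arm: Moves the arm, as the interface text tells. Its arguments: {"type":"object","properties":{"deltas":{"type":"array","items":{"type":"object","properties":{"jaw":{"type":"number"},"x":{"type":"number"},"y":{"type":"number"},"z":{"type":"number"},"ax":{"type":"number"},"ay":{"type":"number"},"az":{"type":"number"}}}},"newtons":{"type":"number"}},"required":["deltas"]}

```bash
mkdir -p pics; cat > h.py <<'E'
import numpy as np, cv2
from cell import bot
def grab(n,tag):
    m=bot.camera_model(n); im,d=bot.get_image(n)
    np.savez(f'pics/{tag}.npz',d=d,K=m['camera_matrix'],D=m['distortion'],E=m['extrinsics'],im=im)
    cv2.imwrite(f'pics/{tag}.png',im)
def cloud(tag):
    z=np.load(f'pics/{tag}.npz'); d=z['d']
    v,u=np.mgrid[0:400,0:640]
    p=cv2.undistortPoints(np.stack([u,v],-1).reshape(-1,1,2).astype(float),np.array(z['K']),np.array(z['D'])).reshape(400,640,2)
    P=np.dstack([p*d[...,None],d]); E=z['E']
    W=(P-E[:3,3])@E[:3,:3]
    W[d==0]=np.nan
    return W,z['im']
E
python3 - <<'E'
from h import *
s=bot.sense();print({k:np.round(s[k],3).tolist() for k in s})
grab('scene','s0');grab('side','d0')
for n in('scene','side','wrist'):
    m=bot.camera_model(n);E=np.array(m['extrinsics']);print(n,-E[:3,:3].T@E[:3,3],E[2,:3])
E
```

```text
{'time': 0.0, 'q': [1.114, 0.182, 1.608, -0.0, 1.354, -0.206], 'dq': [0.001, 0.001, -0.0, 0.001, -0.001, 0.001], 'effort': [0.0, -43.388, -34.184, 0.07, 0.039, -0.0], 'position': [0.142, 0.557, 0.238], 'tool_rot': [0.125, 0.992, -0.001, -0.0], 'ft_force': [0.521, 0.426, -0.709], 'torque': [-0.039, -0.018, -0.022], 'grasp_force': 0.0, 'opening': 0.088}
scene [0.92145631 0.67103418 0.66719072] [-0.35464484 -0.6979592  -0.62215753]
side [ 0.04284868 -0.62755782  0.89794828] [ 0.42605993  0.53876826 -0.72677486]
wrist [0.06932766 0.57589824 0.3828661 ] [ 0.28380418 -0.07379992 -0.95603805]
```

View pics/s0.png

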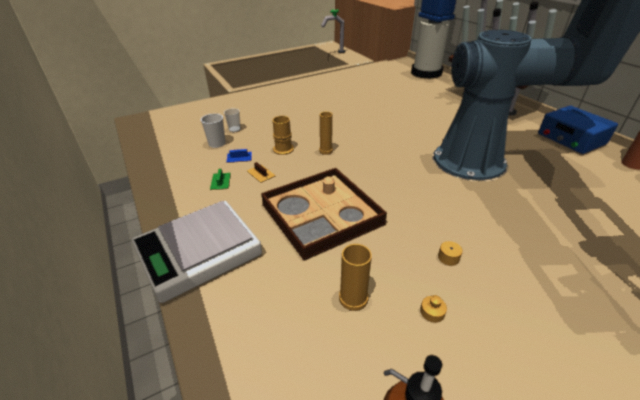

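View pics/d0.png

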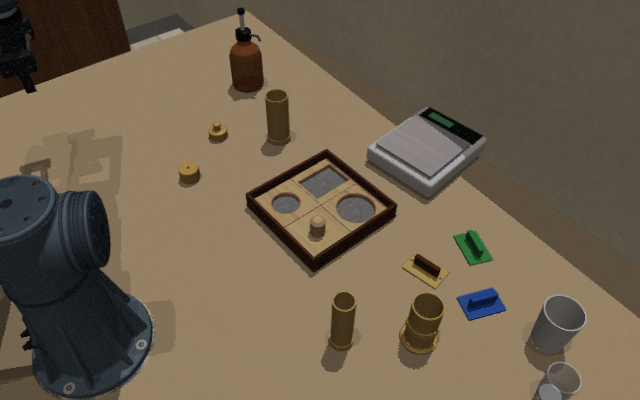

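The side view shows the wide tube at (278,117), piston (189,173), check weight (217,131), slim tube (343,320), cylinder (422,322) and brass plate (427,268). The box recesses are large (356,209), post (318,218), small (286,204) and rectangular (324,181). The scene view agrees.

```bash
cat >> h.py <<'E'
def circ(p):
    A=np.c_[2*p,np.ones(len(p))]; 
    for _ in range(3):
        c=np.linalg.lstsq(A,(p**2).sum(1),rcond=None)[0]; r=np.sqrt(c[2]+c[0]**2+c[1]**2)
        e=np.abs(np.hypot(*(p-c[:2]).T)-r); k=e<max(2*np.median(e),.001); p=p[k];A=A[k]
    return np.round([*c[:2],r],4),len(p)
E
python3 - <<'E'
from h import *
C={'d0':cloud('d0'),'s0':cloud('s0')}
px={'wide':(278,135,.14,.13),'piston':(189,173,.034,.01),'weight':(217,131,.025,.01),'slim':(343,325,.14,.13),'cyl':(420,335,.115,.107),'plate':(427,268,.03,0)}
for k,(u,v,h,lo) in px.items():
    c0=C['d0'][0][v,u]; print(k,'px',np.round(c0,3))
    for t,(W,im) in C.items():
        q=W.reshape(-1,3); m=np.hypot(*(q[:,:2]-c0[:2]).T)<.07
        if k=='plate':
            for a,b in((.002,.008),(.02,.034)):
                r=q[m&(q[:,2]>a)&(q[:,2]<b)]
                if len(r)>20: print(t,a,len(r),np.round(r.mean(0),4),cv2.minAreaRect((r[:,:2]*1000).astype(np.float32)))
        else:
            r=q[m&(q[:,2]>lo)&(q[:,2]<h+.006)]; 
            if len(r)>10: print(t,circ(r[:,:2]),len(r),'zmax',np.round(np.percentile(r[:,2],97),3))
for k,(u,v) in {'large':(356,209),'post':(318,218),'small':(286,204),'rect':(324,181)}.items(): print(k,np.round(C['d0'][0][v,u],3))
# box outer rim
for t,(W,im) in C.items():
    q=W.reshape(-1,3); c=C['d0'][0][208,322,:2]
    m=(np.hypot(*(q[:,:2]-c).T)<.2)&(abs(q[:,2]-.044)<.004); r=q[m]
    print(t,cv2.minAreaRect((r[:,:2]*1000).astype(np.float32)),len(r))
    m=(np.hypot(*(q[:,:2]-c).T)<.2)&(q[:,2]>.06)&(q[:,2]<.08); print('post',circ(q[m][:,:2]),np.median(q[m],0))
E
```

```text
wide px [0.611 0.253 0.031]
d0 (array([0.6254, 0.2727, 0.0272]), 117) 183 zmax 0.141
s0 (array([0.6282, 0.2737, 0.0273]), 214) 287 zmax 0.141
piston px [0.356 0.264 0.035]
d0 (array([0.3629, 0.2827, 0.0212]), 199) 356 zmax 0.036
s0 (array([0.3694, 0.286 , 0.021 ]), 205) 414 zmax 0.035
weight px [0.496 0.371 0.026]
d0 (array([0.4998, 0.378 , 0.0202]), 144) 210 zmax 0.029
s0 (array([0.5054, 0.3809, 0.0209]), 235) 401 zmax 0.029
slim px [ 0.363 -0.301  0.093]
d0 (array([ 0.3757, -0.2866,  0.0194]), 151) 225 zmax 0.141
s0 (array([ 0.3797, -0.2851,  0.0195]), 56) 72 zmax 0.14
cyl px [ 0.471 -0.389  0.063]
d0 (array([ 0.4963, -0.3724,  0.0271]), 212) 283 zmax 0.117
s0 (array([ 0.5004, -0.3718,  0.0271]), 48) 81 zmax 0.115
plate px [ 0.618 -0.276  0.016]
d0 0.002 519 [ 0.615  -0.2726  0.0037] ((621.4906005859375, -271.306640625), (121.7359848022461, 125.37693786621094), 52.687007904052734)
d0 0.02 195 [ 0.6193 -0.2716  0.027 ] ((620.8794555664062, -270.791748046875), (15.522067070007324, 60.233665466308594), 11.09103012084961)
s0 0.002 166 [ 0.6297 -0.2617  0.0037] ((633.9171142578125, -268.08154296875), (114.579833984375, 89.12625885009766), 86.16222381591797)
s0 0.02 63 [ 0.6264 -0.2679  0.0271] ((625.2681274414062, -271.02703857421875), (13.335176467895508, 60.87098693847656), 11.560229301452637)
large [ 0.614 -0.055  0.009]
post [ 0.497 -0.06   0.065]
small [0.495 0.057 0.01 ]
rect [0.613 0.063 0.01 ]
d0 ((550.6642456054688, -2.8583526611328125), (250.7216339111328, 250.8156280517578), 1.6918995380401611) 1190
post (array([ 0.4935, -0.0639,  0.0106]), 72) [ 0.49342713 -0.06468721  0.06338101]
s0 ((552.343994140625, -2.225372314453125), (249.4125213623047, 249.9755096435547), 1.6958978176116943) 829
post (array([ 0.4973, -0.0608,  0.0105]), 29) [ 0.49929553 -0.05773662  0.06346927]
```

Emit:
step_arm:
  deltas:
    - {"jaw": 1,"x": 356,"y": -929,"z": 0}
    - {"jaw": 1,"x": 356,"y": -929,"z": 0}
    - {"jaw": 1,"x": 356,"y": -929,"z": 0}
    - {"jaw": 1,"x": 356,"y": -929,"z": 0}
    - {"jaw": 1,"x": 356,"y": -929,"z": 0}
    - {"jaw": 1,"x": 356,"y": -929,"z": 0}
    - {"jaw": 1,"x": 356,"y": -929,"z": 0}
    - {"jaw": 1,"x": 356,"y": -929,"z": 0}
    - {"jaw": 1,"x": 356,"y": -929,"z": 0}
    - {"jaw": 1,"x": 356,"y": -929,"z": 0}
    - {"jaw": 1,"x": 356,"y": -929,"z": 0}
    - {"jaw": 1,"x": 356,"y": -929,"z": 0}
  newtons: 30

```text
invalid input
```

```bash
python3 - <<'E'
from h import *
grab('wrist','w0')
for t in('d0','s0'):
    W,im=cloud(t); q=W.reshape(-1,3); c=np.array([.5515,-.0025]);a=np.radians(1.7)
    R=np.array([[np.cos(a),-np.sin(a)],[np.sin(a),np.cos(a)]]); b=(q[:,:2]-c)@R
    m=(abs(b)<.13).all(1); h,e=np.histogram(q[m][:,2],bins=np.arange(0,.08,.002)); print(t,h)
    for n,s in(('rect',(1,1)),('large',(1,-1)),('small',(-1,1))):
        k=m&(b[:,0]*s[0]>.005)&(b[:,1]*s[1]>.005)&(abs(b)<.11).all(1)&(q[:,2]<.014)
        p=q[k][:,:2]; print(n,len(p),cv2.minAreaRect((p*1000).astype(np.float32)))
    k=m&(q[:,2]>.059); print('post',circ(q[k&(q[:,2]>.06)][:,:2]),np.percentile(q[k][:,2],[50,90,98]))
E
```

```text
d0 [ 175  109  103  317  806  786  386  158  257  997 1956 1291  397  196
  172  181  169  175  206  231  391  511  238   50   11    9   13   10
   17   28   23   40   26   12    2    0    0    0    0]
rect 786 ((610.6193237304688, 61.99773406982422), (96.74635314941406, 68.62155151367188), 1.824812889099121)
large 800 ((614.3336791992188, -53.5771598815918), (83.85848236083984, 84.9936294555664), 86.41583251953125)
small 410 ((494.790771484375, 58.413978576660156), (58.73630905151367, 62.60942459106445), 72.30022430419922)
post (array([ 0.4935, -0.0639,  0.0106]), 72) [0.06299297 0.06603634 0.06745391]
s0 [ 162   72   80  134  682  672  168  136  121  433 1473  756  174  115
  161  151  126  159  133  152  249  428  133   19    5    5   10    4
   14   10   10   22   12    3    1    0    0    0    0]
rect 669 ((604.9369506835938, 50.972694396972656), (96.51282501220703, 66.71161651611328), 2.37045955657959)
large 467 ((608.6884765625, -65.0506591796875), (83.14816284179688, 82.41980743408203), 9.43606948852539)
small 268 ((487.914794921875, 46.34300231933594), (58.66207504272461, 59.30224609375), 88.20095825195312)
post (array([ 0.4973, -0.0608,  0.0105]), 29) [0.06335471 0.06545643 0.06624232]
```

Emit:
step_arm:
  deltas:
    - {"jaw": 1,"x": 14,"y": -36,"z": 0}
    - {"jaw": 1,"x": 28,"y": -72,"z": 0}
    - {"jaw": 1,"x": 42,"y": -110,"z": 0}
    - {"jaw": 1,"x": 56,"y": -148,"z": 0}
    - {"jaw": 1,"x": 70,"y": -186,"z": 0}
    - {"jaw": 1,"x": 84,"y": -224,"z": 0}
    - {"jaw": 1,"x": 98,"y": -262,"z": 0}
    - {"jaw": 1,"x": 112,"y": -300,"z": 0}
    - {"jaw": 1,"x": 126,"y": -338,"z": 0}
    - {"jaw": 1,"x": 140,"y": -376,"z": 0}
    - {"jaw": 1,"x": 154,"y": -414,"z": 0}
    - {"jaw": 1,"x": 168,"y": -452,"z": 0}
  newtons: 30

```text
invalid input
```

Emit:
step_arm:
  deltas:
    - {"jaw": 1,"x": 14,"y": -36,"z": 0,"ax": 0,"ay": 0,"az": 0}
    - {"jaw": 1,"x": 28,"y": -72,"z": 0,"ax": 0,"ay": 0,"az": 0}
  newtons: 30

```text
time: 0.32
position: [0.1702, 0.4846, 0.2376]
tool_rot: [0.124, 0.992, -0.001, -0.0]
ft_force: [1.0, -0.3, 0.8]
opening: 0.088
grasp_force: 0.0
```

Emit:
step_arm:
  deltas:
    - {"jaw": 1,"x": 328,"y": -857,"z": 0,"ax": 0,"ay": 0,"az": 0}
    - {"jaw": 1,"x": 328,"y": -857,"z": 0,"ax": 0,"ay": 0,"az": 0}
    - {"jaw": 1,"x": 328,"y": -857,"z": 0,"ax": 0,"ay": 0,"az": 0}
    - {"jaw": 1,"x": 328,"y": -857,"z": 0,"ax": 0,"ay": 0,"az": 0}
    - {"jaw": 1,"x": 328,"y": -857,"z": 0,"ax": 0,"ay": 0,"az": 0}
    - {"jaw": 1,"x": 328,"y": -857,"z": 0,"ax": 0,"ay": 0,"az": 0}
    - {"jaw": 1,"x": 328,"y": -857,"z": 0,"ax": 0,"ay": 0,"az": 0}
    - {"jaw": 1,"x": 328,"y": -857,"z": 0,"ax": 0,"ay": 0,"az": 0}
    - {"jaw": 1,"x": 328,"y": -857,"z": 0,"ax": 0,"ay": 0,"az": 0}
    - {"jaw": 1,"x": 328,"y": -857,"z": 0,"ax": 0,"ay": 0,"az": 0}
    - {"jaw": 1,"x": 328,"y": -857,"z": 0,"ax": 0,"ay": 0,"az": 0}
    - {"jaw": 1,"x": 328,"y": -857,"z": 0,"ax": 0,"ay": 0,"az": 0}

```text
time: 1.32
position: [0.3495, 0.0159, 0.2389]
tool_rot: [0.125, 0.992, -0.0, 0.001]
ft_force: [1.7, 1.1, 0.8]
opening: 0.0877
grasp_force: 0.0
```

Emit:
step_arm:
  deltas:
    - {"jaw": 1,"x": 148,"y": -388,"z": 0,"ax": 0,"ay": 0,"az": 0}
    - {"jaw": 1,"x": 148,"y": -388,"z": 0,"ax": 0,"ay": 0,"az": 0}
    - {"jaw": 1,"x": 148,"y": -388,"z": 0,"ax": 0,"ay": 0,"az": 0}
    - {"jaw": 1,"x": 148,"y": -388,"z": 0,"ax": 0,"ay": 0,"az": 0}
    - {"jaw": 1,"x": 148,"y": -388,"z": 0,"ax": 0,"ay": 0,"az": 0}
    - {"jaw": 1,"x": 148,"y": -388,"z": 0,"ax": 0,"ay": 0,"az": 0}
    - {"jaw": 1,"x": 148,"y": -388,"z": 0,"ax": 0,"ay": 0,"az": 0}
    - {"jaw": 1,"x": 148,"y": -388,"z": 0,"ax": 0,"ay": 0,"az": 0}
    - {"jaw": 1,"x": 148,"y": -388,"z": 0,"ax": 0,"ay": 0,"az": 0}
    - {"jaw": 1,"x": 148,"y": -388,"z": 0,"ax": 0,"ay": 0,"az": 0}
    - {"jaw": 1,"x": 148,"y": -388,"z": 0,"ax": 0,"ay": 0,"az": 0}
    - {"jaw": 1,"x": 148,"y": -388,"z": 0,"ax": 0,"ay": 0,"az": 0}

```text
time: 2.32
position: [0.4969, -0.3713, 0.2368]
tool_rot: [0.126, 0.992, 0.001, -0.001]
ft_force: [-0.6, 0.3, 0.2]
opening: 0.0882
grasp_force: 0.0
```

```bash
python3 - <<'E'
from h import *
grab('wrist','w1'); s=bot.sense(); print(s['position'],s['q'])
W,im=cloud('w1'); q=W.reshape(-1,3)
m=np.hypot(q[:,0]-.498,q[:,1]+.372)<.06
for lo,hi in((.108,.12),(.004,.012)):
    r=q[m&(q[:,2]>lo)&(q[:,2]<hi)]
    if len(r)>10: print(circ(r[:,:2]),len(r),cv2.minEnclosingCircle((r[:,:2]*1000).astype(np.float32)))
E
```

```text
[ 0.49688707 -0.36980985  0.23737021] [-8.31286796e-01  2.80947589e-01  1.48895702e+00  2.46917028e-04
  1.37439007e+00 -2.15038633e+00]
(array([ 0.4977, -0.3715,  0.0271]), 800) 933 ((498.4305114746094, -371.9026184082031), 29.15424346923828)
(array([ 0.4914, -0.3698,  0.027 ]), 935) 1550 ((498.2972106933594, -371.5787048339844), 36.81421661376953)
```

View pics/w1.png

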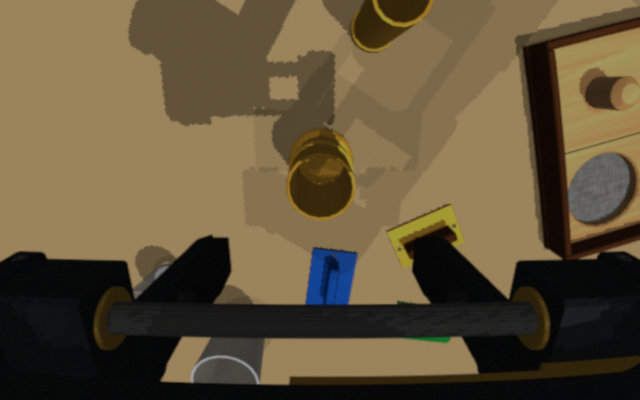

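The wrist view shows the cylinder rim centred at (322,185), the plate at (425,235) and the box at the right. The grip is aligned, so I'm descending.

Emit:
step_arm:
  deltas:
    - {"jaw": 1,"x": 1,"y": -1,"z": -40,"ax": 0,"ay": 0,"az": 0}
    - {"jaw": 1,"x": 1,"y": -1,"z": -80,"ax": 0,"ay": 0,"az": 0}
    - {"jaw": 1,"x": 1,"y": -1,"z": -115,"ax": 0,"ay": 0,"az": 0}
    - {"jaw": 1,"x": 1,"y": -1,"z": -140,"ax": 0,"ay": 0,"az": 0}
    - {"jaw": 1,"x": 1,"y": -1,"z": -157,"ax": 0,"ay": 0,"az": 0}
    - {"jaw": 1,"x": 1,"y": -1,"z": -157,"ax": 0,"ay": 0,"az": 0}
    - {"jaw": 0.5,"x": 1,"y": -1,"z": -157,"ax": 0,"ay": 0,"az": 0}
    - {"jaw": 0.5,"x": 1,"y": -1,"z": -157,"ax": 0,"ay": 0,"az": 0}
    - {"jaw": 0.5,"x": 1,"y": -1,"z": -157,"ax": 0,"ay": 0,"az": 0}
    - {"jaw": 0.5,"x": 1,"y": -1,"z": -157,"ax": 0,"ay": 0,"az": 0}
    - {"jaw": 0.5,"x": 1,"y": -1,"z": -157,"ax": 0,"ay": 0,"az": 0}
    - {"jaw": 0.5,"x": 1,"y": -1,"z": -157,"ax": 0,"ay": 0,"az": 0}

```text
time: 3.37
position: [0.4991, -0.3719, 0.0834]
tool_rot: [0.125, 0.992, -0.001, 0.001]
ft_force: [-1.3, -0.6, 6.0]
opening: 0.0569
grasp_force: 30.0
```

Emit:
step_arm:
  deltas:
    - {"jaw": 0.5,"x": 0,"y": 0,"z": 20,"ax": 0,"ay": 0,"az": 0}
    - {"jaw": 0.5,"x": 0,"y": 0,"z": 55,"ax": 0,"ay": 0,"az": 0}
    - {"jaw": 0.5,"x": 0,"y": 0,"z": 80,"ax": 0,"ay": 0,"az": 0}
    - {"jaw": 0.5,"x": 10,"y": 28,"z": 90,"ax": 0,"ay": 0,"az": 0}
    - {"jaw": 0.5,"x": 23,"y": 65,"z": 90,"ax": 0,"ay": 0,"az": 0}
    - {"jaw": 0.5,"x": 36,"y": 102,"z": 90,"ax": 0,"ay": 0,"az": 0}
    - {"jaw": 0.5,"x": 50,"y": 139,"z": 90,"ax": 0,"ay": 0,"az": 0}
    - {"jaw": 0.5,"x": 63,"y": 176,"z": 90,"ax": 0,"ay": 0,"az": 0}
    - {"jaw": 0.5,"x": 77,"y": 213,"z": 90,"ax": 0,"ay": 0,"az": 0}
    - {"jaw": 0.5,"x": 90,"y": 250,"z": 90,"ax": 0,"ay": 0,"az": 0}
    - {"jaw": 0.5,"x": 103,"y": 285,"z": 90,"ax": 0,"ay": 0,"az": 0}
    - {"jaw": 0.5,"x": 113,"y": 313,"z": 90,"ax": 0,"ay": 0,"az": 0}

```text
time: 4.37
position: [0.6112, -0.0548, 0.1709]
tool_rot: [0.125, 0.992, 0.001, -0.001]
ft_force: [0.5, -0.2, -4.7]
opening: 0.057
grasp_force: 30.0
```

Emit:
step_arm:
  deltas:
    - {"jaw": 0.5,"x": 0,"y": 0,"z": 0,"ax": 0,"ay": 0,"az": 0}
    - {"jaw": 0.5,"x": 0,"y": 0,"z": 0,"ax": 0,"ay": 0,"az": 0}

```text
time: 4.53
position: [0.611, -0.0559, 0.1708]
tool_rot: [0.123, 0.992, 0.0, -0.001]
ft_force: [-0.3, -1.3, -3.3]
opening: 0.0569
grasp_force: 30.0
```

```bash
python3 - <<'E'
from h import *
grab('side','d1'); s=bot.sense(); print(s['position'],s['ft_force'])
W,im=cloud('d1'); q=W.reshape(-1,3)
m=np.hypot(q[:,0]-.61,q[:,1]+.06)<.05
z=q[m][:,2];print(np.percentile(z[z>.05],[1,3,50]))
cv2.imwrite('pics/d1c.png',cv2.resize(im[100:300,220:460],None,fx=3,fy=3))
E
```

```text
[ 0.6107976  -0.05732944  0.17087395] [ 0.57044867  0.04036044 -4.53566756]
[0.09153984 0.09435149 0.31539461]
```

View pics/d1c.png

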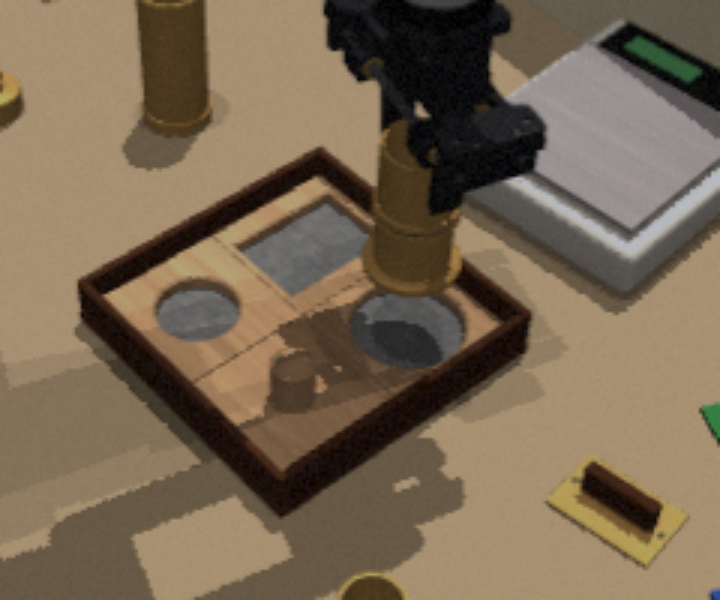

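The cylinder hangs upright over the large recess, in line with it. Lowering.

Emit:
step_arm:
  deltas:
    - {"jaw": 0.5,"x": 0,"y": -1,"z": -25,"ax": 0,"ay": 0,"az": 0}
    - {"jaw": 0.5,"x": 0,"y": -1,"z": -48,"ax": 0,"ay": 0,"az": 0}
    - {"jaw": 0.5,"x": 0,"y": -1,"z": -60,"ax": 0,"ay": 0,"az": 0}
    - {"jaw": 0.5,"x": 0,"y": -1,"z": -66,"ax": 0,"ay": 0,"az": 0}
    - {"jaw": 0.5,"x": 0,"y": -1,"z": -70,"ax": 0,"ay": 0,"az": 0}
    - {"jaw": 0.5,"x": 0,"y": -1,"z": -70,"ax": 0,"ay": 0,"az": 0}

```text
time: 5.08
position: [0.6112, -0.0596, 0.1014]
tool_rot: [0.126, 0.992, 0.0, -0.0]
ft_force: [-0.2, -0.3, -4.0]
opening: 0.057
grasp_force: 30.0
```

Emit:
step_arm:
  deltas:
    - {"jaw": 0.5,"x": 0,"y": 0,"z": -3,"ax": 0,"ay": 0,"az": 0}
    - {"jaw": 0.5,"x": 0,"y": 0,"z": -5,"ax": 0,"ay": 0,"az": 0}
    - {"jaw": 0.5,"x": 0,"y": 0,"z": -7,"ax": 0,"ay": 0,"az": 0}
    - {"jaw": 0.5,"x": 0,"y": 0,"z": -8,"ax": 0,"ay": 0,"az": 0}
    - {"jaw": 0.5,"x": 0,"y": 0,"z": -8,"ax": 0,"ay": 0,"az": 0}

```text
time: 5.5
position: [0.6114, -0.0589, 0.0938]
tool_rot: [0.125, 0.992, -0.0, 0.0]
ft_force: [0.4, 0.8, -4.0]
opening: 0.057
grasp_force: 30.0
```

Not in contact yet, so I continue slowly.

Emit:
step_arm:
  deltas:
    - {"jaw": 0.5,"x": 0,"y": 0,"z": -1,"ax": 0,"ay": 0,"az": 0}
    - {"jaw": 0.5,"x": 0,"y": 0,"z": -2,"ax": 0,"ay": 0,"az": 0}
    - {"jaw": 0.5,"x": 0,"y": 0,"z": -2.5,"ax": 0,"ay": 0,"az": 0}
    - {"jaw": 0.5,"x": 0,"y": 0,"z": -2.5,"ax": 0,"ay": 0,"az": 0}

```text
time: 5.83
position: [0.6123, -0.0592, 0.0934]
tool_rot: [0.125, 0.992, -0.0, 0.001]
ft_force: [-3.7, 0.2, 9.0]
opening: 0.057
grasp_force: 30.0
```

Emit:
step_arm:
  deltas:
    - {"jaw": 1,"x": 0,"y": 0,"z": 0,"ax": 0,"ay": 0,"az": 0}
    - {"jaw": 1,"x": 0,"y": 0,"z": 0,"ax": 0,"ay": 0,"az": 0}
    - {"jaw": 1,"x": 0,"y": 0,"z": 0,"ax": 0,"ay": 0,"az": 0}
    - {"jaw": 1,"x": 0,"y": 0,"z": 0,"ax": 0,"ay": 0,"az": 0}
    - {"jaw": 1,"x": 0,"y": 0,"z": 35,"ax": 0,"ay": 0,"az": 0}
    - {"jaw": 1,"x": 0,"y": 0,"z": 75,"ax": 0,"ay": 0,"az": 0}
    - {"jaw": 1,"x": 0,"y": 0,"z": 115,"ax": 0,"ay": 0,"az": 0}
    - {"jaw": 1,"x": 0,"y": 0,"z": 150,"ax": 0,"ay": 0,"az": 0}
    - {"jaw": 1,"x": 2,"y": 40,"z": 150,"ax": 0,"ay": 0,"az": 0}
    - {"jaw": 1,"x": 4,"y": 80,"z": 150,"ax": 0,"ay": 0,"az": 0}
    - {"jaw": 1,"x": 6,"y": 120,"z": 150,"ax": 0,"ay": 0,"az": 0}
    - {"jaw": 1,"x": 8,"y": 160,"z": 150,"ax": 0,"ay": 0,"az": 0}

```text
time: 6.83
position: [0.6194, 0.1024, 0.2416]
tool_rot: [0.126, 0.992, 0.0, 0.0]
ft_force: [0.7, 0.3, 0.3]
opening: 0.0879
grasp_force: 0.0
```

Emit:
step_arm:
  deltas:
    - {"jaw": 1,"x": 8,"y": 172,"z": 0,"ax": 0,"ay": 0,"az": 0}
    - {"jaw": 1,"x": 8,"y": 172,"z": 0,"ax": 0,"ay": 0,"az": 0}
    - {"jaw": 1,"x": 8,"y": 172,"z": 0,"ax": 0,"ay": 0,"az": 0}
    - {"jaw": 1,"x": 8,"y": 172,"z": 0,"ax": 0,"ay": 0,"az": 0}
    - {"jaw": 1,"x": 8,"y": 172,"z": 0,"ax": 0,"ay": 0,"az": 0}
    - {"jaw": 1,"x": 8,"y": 172,"z": 0,"ax": 0,"ay": 0,"az": 0}
    - {"jaw": 1,"x": 8,"y": 172,"z": 0,"ax": 0,"ay": 0,"az": 0}

```text
time: 7.42
position: [0.6272, 0.273, 0.2407]
tool_rot: [0.124, 0.992, -0.0, -0.0]
ft_force: [-0.3, -0.6, 0.5]
opening: 0.088
grasp_force: 0.0
```

```bash
python3 - <<'E'
from h import *
grab('wrist','w2'); grab('side','d2'); s=bot.sense(); print(s['position'],s['q'])
W,im=cloud('w2'); q=W.reshape(-1,3)
m=np.hypot(q[:,0]-.627,q[:,1]-.273)<.06
r=q[m&(q[:,2]>.132)&(q[:,2]<.147)]
print(circ(r[:,:2]),len(r),cv2.minEnclosingCircle((r[:,:2]*1000).astype(np.float32)))
W,i2=cloud('d2'); q=W.reshape(-1,3); m=np.hypot(q[:,0]-.611,q[:,1]+.059)<.05
r=q[m&(q[:,2]>.1)]; print('cyl',circ(r[:,:2]),np.percentile(r[:,2],[50,95]))
cv2.imwrite('pics/m2.png',np.vstack([im[:330:1],i2[120:270]])[:600])
E
```

```text
[0.62760376 0.27146245 0.24100448] [ 2.35329605e-01  4.17842715e-01  1.30294526e+00 -5.00066901e-04
  1.42132981e+00 -1.08311355e+00]
(array([0.626 , 0.2749, 0.027 ]), 944) 1148 ((626.7313232421875, 274.8370056152344), 29.02180290222168)
cyl (array([ 0.6092, -0.0602,  0.0273]), 313) [0.11473404 0.12494075]
```

View pics/m2.png

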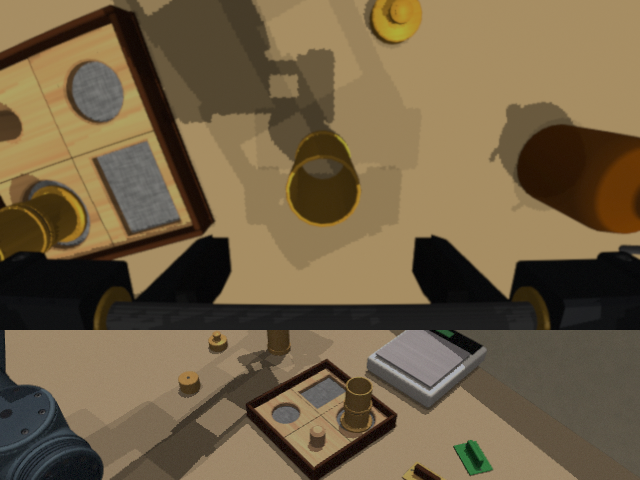

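The cylinder stands in its recess in the lower strip, top at 0.125 m. The wide tube's rim is centred under the gripper at (323,190). Grasping it.

Emit:
step_arm:
  deltas:
    - {"jaw": 1,"x": 0,"y": 2,"z": -40,"ax": 0,"ay": 0,"az": 0}
    - {"jaw": 1,"x": 0,"y": 2,"z": -75,"ax": 0,"ay": 0,"az": 0}
    - {"jaw": 1,"x": 0,"y": 2,"z": -105,"ax": 0,"ay": 0,"az": 0}
    - {"jaw": 1,"x": 0,"y": 2,"z": -125,"ax": 0,"ay": 0,"az": 0}
    - {"jaw": 1,"x": 0,"y": 2,"z": -136,"ax": 0,"ay": 0,"az": 0}
    - {"jaw": 1,"x": 0,"y": 2,"z": -136,"ax": 0,"ay": 0,"az": 0}
    - {"jaw": 0.5,"x": 0,"y": 2,"z": -136,"ax": 0,"ay": 0,"az": 0}
    - {"jaw": 0.5,"x": 0,"y": 2,"z": -136,"ax": 0,"ay": 0,"az": 0}
    - {"jaw": 0.5,"x": 0,"y": 2,"z": -136,"ax": 0,"ay": 0,"az": 0}
    - {"jaw": 0.5,"x": 0,"y": 2,"z": -136,"ax": 0,"ay": 0,"az": 0}
    - {"jaw": 0.5,"x": 0,"y": 2,"z": -136,"ax": 0,"ay": 0,"az": 0}
    - {"jaw": 0.5,"x": 0,"y": 2,"z": -136,"ax": 0,"ay": 0,"az": 0}

```text
time: 8.52
position: [0.6283, 0.275, 0.1068]
tool_rot: [0.125, 0.992, 0.0, 0.001]
ft_force: [-0.8, -2.1, 5.0]
opening: 0.0575
grasp_force: 30.0
```

Emit:
step_arm:
  deltas:
    - {"jaw": 0.5,"x": 0,"y": 0,"z": 25,"ax": 0,"ay": 0,"az": 0}
    - {"jaw": 0.5,"x": 0,"y": 0,"z": 60,"ax": 0,"ay": 0,"az": 0}
    - {"jaw": 0.5,"x": 0,"y": 0,"z": 100,"ax": 0,"ay": 0,"az": 0}
    - {"jaw": 0.5,"x": -14,"y": -37,"z": 105,"ax": 0,"ay": 0,"az": 0}
    - {"jaw": 0.5,"x": -28,"y": -73,"z": 105,"ax": 0,"ay": 0,"az": 0}
    - {"jaw": 0.5,"x": -43,"y": -110,"z": 105,"ax": 0,"ay": 0,"az": 0}
    - {"jaw": 0.5,"x": -57,"y": -147,"z": 105,"ax": 0,"ay": 0,"az": 0}
    - {"jaw": 0.5,"x": -72,"y": -184,"z": 105,"ax": 0,"ay": 0,"az": 0}
    - {"jaw": 0.5,"x": -86,"y": -221,"z": 105,"ax": 0,"ay": 0,"az": 0}
    - {"jaw": 0.5,"x": -101,"y": -258,"z": 105,"ax": 0,"ay": 0,"az": 0}
    - {"jaw": 0.5,"x": -115,"y": -295,"z": 105,"ax": 0,"ay": 0,"az": 0}
    - {"jaw": 0.5,"x": -127,"y": -326,"z": 105,"ax": 0,"ay": 0,"az": 0}

```text
time: 9.52
position: [0.4986, -0.0525, 0.2095]
tool_rot: [0.125, 0.992, 0.0, -0.001]
ft_force: [0.3, -0.5, -4.9]
opening: 0.0577
grasp_force: 30.0
```

Emit:
step_arm:
  deltas:
    - {"jaw": 0.5,"x": -4,"y": -11,"z": 0,"ax": 0,"ay": 0,"az": 0}
    - {"jaw": 0.5,"x": -4,"y": -11,"z": 0,"ax": 0,"ay": 0,"az": 0}
    - {"jaw": 0.5,"x": -4,"y": -11,"z": 0,"ax": 0,"ay": 0,"az": 0}

```text
time: 9.77
position: [0.4962, -0.0618, 0.2099]
tool_rot: [0.126, 0.992, 0.0, -0.0]
ft_force: [-0.6, -0.1, -4.9]
opening: 0.0577
grasp_force: 30.0
```

```bash
python3 - <<'E'
from h import *
s=bot.sense(); print(s['position'],s['ft_force'])
grab('side','d3');grab('scene','s3')
a=cv2.imread('pics/d3.png')[110:290,230:430];b=cv2.imread('pics/s3.png')[110:290,230:430]
cv2.imwrite('pics/m3.png',cv2.resize(np.hstack([a,b]),None,fx=2,fy=2,interpolation=3))
E
```

```text
[ 0.4961718  -0.06183986  0.20986171] [-0.56949248 -0.14354329 -4.92827484]
```

View pics/m3.png

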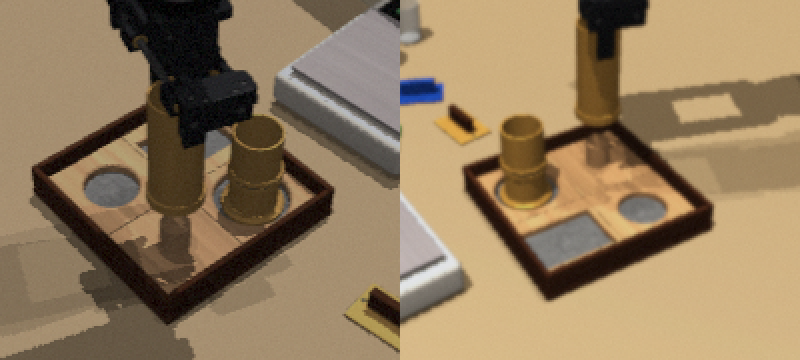

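Both views show the tube directly above the post, and the cylinder seated. Lowering.

Emit:
step_arm:
  deltas:
    - {"jaw": 0.5,"x": 0,"y": 0,"z": -25,"ax": 0,"ay": 0,"az": 0}
    - {"jaw": 0.5,"x": 0,"y": 0,"z": -35,"ax": 0,"ay": 0,"az": 0}
    - {"jaw": 0.5,"x": 0,"y": 0,"z": -43,"ax": 0,"ay": 0,"az": 0}
    - {"jaw": 0.5,"x": 0,"y": 0,"z": -52,"ax": 0,"ay": 0,"az": 0}
    - {"jaw": 0.5,"x": 0,"y": 0,"z": -60,"ax": 0,"ay": 0,"az": 0}
    - {"jaw": 0.5,"x": 0,"y": 0,"z": -67,"ax": 0,"ay": 0,"az": 0}
    - {"jaw": 0.5,"x": 0,"y": 0,"z": -73,"ax": 0,"ay": 0,"az": 0}
    - {"jaw": 0.5,"x": 0,"y": 0,"z": -77,"ax": 0,"ay": 0,"az": 0}
    - {"jaw": 0.5,"x": 0,"y": 0,"z": -79,"ax": 0,"ay": 0,"az": 0}
    - {"jaw": 0.5,"x": 0,"y": 0,"z": -80,"ax": 0,"ay": 0,"az": 0}
    - {"jaw": 0.5,"x": 0,"y": 0,"z": -80,"ax": 0,"ay": 0,"az": 0}

```text
time: 10.78
position: [0.4965, -0.0621, 0.1303]
tool_rot: [0.125, 0.992, -0.0, 0.0]
ft_force: [0.2, -0.0, -4.7]
opening: 0.058
grasp_force: 30.0
```

Emit:
step_arm:
  deltas:
    - {"jaw": 0.5,"x": 0,"y": 0,"z": -1,"ax": 0,"ay": 0,"az": 0}
    - {"jaw": 0.5,"x": 0,"y": 0,"z": -2,"ax": 0,"ay": 0,"az": 0}
    - {"jaw": 0.5,"x": 0,"y": 0,"z": -2.5,"ax": 0,"ay": 0,"az": 0}
    - {"jaw": 0.5,"x": 0,"y": 0,"z": -2.5,"ax": 0,"ay": 0,"az": 0}

```text
time: 11.12
position: [0.4973, -0.0623, 0.1288]
tool_rot: [0.125, 0.992, -0.0, 0.001]
ft_force: [-1.8, -0.4, 3.9]
opening: 0.0579
grasp_force: 30.0
```

Emit:
step_arm:
  deltas:
    - {"jaw": 1,"x": 0,"y": 0,"z": 0,"ax": 0,"ay": 0,"az": 0}
    - {"jaw": 1,"x": 0,"y": 0,"z": 0,"ax": 0,"ay": 0,"az": 0}
    - {"jaw": 1,"x": 0,"y": 0,"z": 0,"ax": 0,"ay": 0,"az": 0}
    - {"jaw": 1,"x": 0,"y": 0,"z": 0,"ax": 0,"ay": 0,"az": 0}
    - {"jaw": 1,"x": 0,"y": 0,"z": 35,"ax": 0,"ay": 0,"az": 0}
    - {"jaw": 1,"x": 0,"y": 0,"z": 75,"ax": 0,"ay": 0,"az": 0}
    - {"jaw": 1,"x": 0,"y": 0,"z": 115,"ax": 0,"ay": 0,"az": 0}
    - {"jaw": 1,"x": -13,"y": 35,"z": 115,"ax": 0,"ay": 0,"az": -0.12}
    - {"jaw": 1,"x": -26,"y": 70,"z": 115,"ax": 0,"ay": 0,"az": -0.24}
    - {"jaw": 1,"x": -39,"y": 105,"z": 115,"ax": 0,"ay": 0,"az": -0.36}
    - {"jaw": 1,"x": -52,"y": 140,"z": 115,"ax": 0,"ay": 0,"az": -0.48}
    - {"jaw": 1,"x": -65,"y": 173,"z": 115,"ax": 0,"ay": 0,"az": -0.6}

```text
time: 12.12
position: [0.4324, 0.1083, 0.2428]
tool_rot: [0.405, 0.914, 0.0, 0.0]
ft_force: [-0.1, -0.3, -0.1]
opening: 0.0881
grasp_force: 0.0
```

Emit:
step_arm:
  deltas:
    - {"jaw": 1,"x": -13,"y": 35,"z": -10,"ax": 0,"ay": 0,"az": -0.12}
    - {"jaw": 1,"x": -26,"y": 70,"z": -20,"ax": 0,"ay": 0,"az": -0.24}
    - {"jaw": 1,"x": -39,"y": 105,"z": -30,"ax": 0,"ay": 0,"az": -0.36}
    - {"jaw": 1,"x": -52,"y": 140,"z": -40,"ax": 0,"ay": 0,"az": -0.48}
    - {"jaw": 1,"x": -65,"y": 173,"z": -60,"ax": 0,"ay": 0,"az": -0.6}
    - {"jaw": 1,"x": -65,"y": 173,"z": -80,"ax": 0,"ay": 0,"az": -0.69}
    - {"jaw": 1,"x": -65,"y": 173,"z": -80,"ax": 0,"ay": 0,"az": -0.69}
    - {"jaw": 1,"x": -65,"y": 173,"z": -80,"ax": 0,"ay": 0,"az": -0.69}

```text
time: 12.78
position: [0.3663, 0.2804, 0.161]
tool_rot: [0.687, 0.726, -0.002, -0.001]
ft_force: [1.0, -0.5, 0.3]
opening: 0.088
grasp_force: 0.0
```

```bash
python3 - <<'E'
from h import *
grab('wrist','w4'); s=bot.sense(); print(s['position'],s['tool_rot'],s['q'])
W,im=cloud('w4'); q=W.reshape(-1,3)
m=np.hypot(q[:,0]-.366,q[:,1]-.284)<.05
r=q[m&(q[:,2]>.028)&(q[:,2]<.04)]
print(np.median(r,0),len(r),cv2.minEnclosingCircle((r[:,:2]*1000).astype(np.float32)))
E
```

```text
[0.36758598 0.28014261 0.16214964] [ 6.87171883e-01  7.26494507e-01 -6.79704320e-04 -2.69443727e-04] [ 3.93523067e-01  1.37679823e-02  1.95437211e+00 -6.69796260e-05
  1.17491358e+00  3.37931168e-01]
[0.36536261 0.28777768 0.03282819] 2703 ((365.3782043457031, 286.6523132324219), 24.962352752685547)
```

View pics/w4.png

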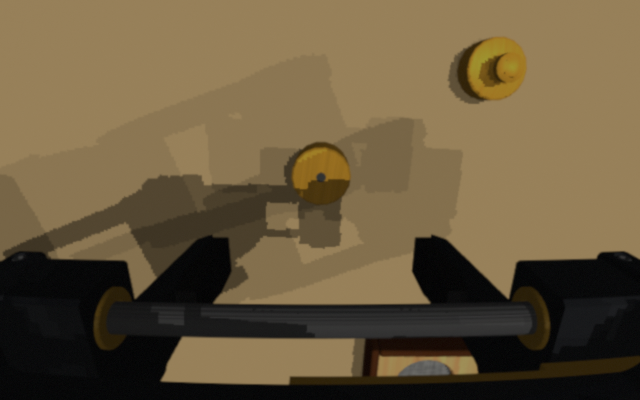

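The piston with its vent hole is at (320,175) and the knobbed weight at (495,68). The gripper is 6 mm short in y.

Emit:
step_arm:
  deltas:
    - {"jaw": 1,"x": -2,"y": 6,"z": -40,"ax": 0,"ay": 0,"az": 0}
    - {"jaw": 1,"x": -2,"y": 6,"z": -80,"ax": 0,"ay": 0,"az": 0}
    - {"jaw": 1,"x": -2,"y": 6,"z": -115,"ax": 0,"ay": 0,"az": 0}
    - {"jaw": 1,"x": -2,"y": 6,"z": -135,"ax": 0,"ay": 0,"az": 0}
    - {"jaw": 1,"x": -2,"y": 6,"z": -147,"ax": 0,"ay": 0,"az": 0}
    - {"jaw": 1,"x": -2,"y": 6,"z": -147,"ax": 0,"ay": 0,"az": 0}
    - {"jaw": 0.4,"x": -2,"y": 6,"z": -147,"ax": 0,"ay": 0,"az": 0}
    - {"jaw": 0.4,"x": -2,"y": 6,"z": -147,"ax": 0,"ay": 0,"az": 0}
    - {"jaw": 0.4,"x": -2,"y": 6,"z": -147,"ax": 0,"ay": 0,"az": 0}
    - {"jaw": 0.4,"x": -2,"y": 6,"z": -147,"ax": 0,"ay": 0,"az": 0}
    - {"jaw": 0.4,"x": -2,"y": 6,"z": -147,"ax": 0,"ay": 0,"az": 0}
    - {"jaw": 0.4,"x": -2,"y": 6,"z": -147,"ax": 0,"ay": 0,"az": 0}
  newtons: 40

```text
time: 13.83
position: [0.3659, 0.286, 0.0163]
tool_rot: [0.688, 0.726, -0.0, -0.0]
ft_force: [-9.6, 0.9, 6.5]
opening: 0.0501
grasp_force: 4.5
```

Emit:
step_arm:
  deltas:
    - {"jaw": 0.4,"x": 0,"y": 0,"z": 0,"ax": 0,"ay": 0,"az": 0}
    - {"jaw": 0.4,"x": 0,"y": 0,"z": 0,"ax": 0,"ay": 0,"az": 0}
    - {"jaw": 0.4,"x": 0,"y": 0,"z": 20,"ax": 0,"ay": 0,"az": 0}
    - {"jaw": 0.4,"x": 0,"y": 0,"z": 50,"ax": 0,"ay": 0,"az": 0}
    - {"jaw": 0.4,"x": 0,"y": 0,"z": 75,"ax": 0,"ay": 0,"az": 0}
    - {"jaw": 0.4,"x": 18,"y": -33,"z": 75,"ax": 0,"ay": 0,"az": 0}
    - {"jaw": 0.4,"x": 36,"y": -66,"z": 75,"ax": 0,"ay": 0,"az": 0}
    - {"jaw": 0.4,"x": 54,"y": -99,"z": 75,"ax": 0,"ay": 0,"az": 0}
    - {"jaw": 0.4,"x": 72,"y": -132,"z": 75,"ax": 0,"ay": 0,"az": 0}
    - {"jaw": 0.4,"x": 90,"y": -165,"z": 75,"ax": 0,"ay": 0,"az": 0}
    - {"jaw": 0.4,"x": 108,"y": -198,"z": 75,"ax": 0,"ay": 0,"az": 0}
    - {"jaw": 0.4,"x": 126,"y": -232,"z": 75,"ax": 0,"ay": 0,"az": 0}

```text
time: 14.83
position: [0.4917, 0.0524, 0.09]
tool_rot: [0.688, 0.726, -0.0, -0.001]
ft_force: [0.8, 0.5, -6.1]
opening: 0.0485
grasp_force: 40.0
```

Emit:
step_arm:
  deltas:
    - {"jaw": 0.4,"x": 0,"y": 0,"z": 0,"ax": 0,"ay": 0,"az": 0}
    - {"jaw": 0.4,"x": 0,"y": 0,"z": 0,"ax": 0,"ay": 0,"az": 0}

```text
time: 15.0
position: [0.4924, 0.052, 0.0901]
tool_rot: [0.69, 0.724, -0.0, -0.0]
ft_force: [-0.7, 1.2, -5.9]
opening: 0.0492
grasp_force: 40.0
```

```bash
python3 - <<'E'
from h import *
s=bot.sense(); print(s['position'],s['ft_force'],s['grasp_force'])
grab('side','d5');grab('scene','s5')
a=cv2.imread('pics/d5.png')[110:290,230:430];b=cv2.imread('pics/s5.png')[110:290,230:430]
cv2.imwrite('pics/m5.png',cv2.resize(np.hstack([a,b]),None,fx=2,fy=2,interpolation=3))
E
```

```text
[0.49237448 0.05202566 0.09013134] [-0.67388071  1.18575208 -5.90802298] 39.993904247567116
```

View pics/m5.png

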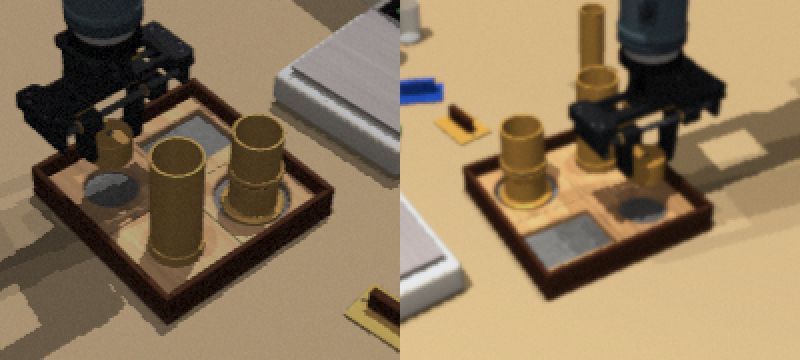

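The tube stands over its post, the cylinder is in place, and the piston hangs over the small recess. Lowering.

Emit:
step_arm:
  deltas:
    - {"jaw": 0.4,"x": 0,"y": 2,"z": -20,"ax": 0,"ay": 0,"az": 0}
    - {"jaw": 0.4,"x": 0,"y": 2,"z": -38,"ax": 0,"ay": 0,"az": 0}
    - {"jaw": 0.4,"x": 0,"y": 2,"z": -50,"ax": 0,"ay": 0,"az": 0}
    - {"jaw": 0.4,"x": 0,"y": 2,"z": -57,"ax": 0,"ay": 0,"az": 0}
    - {"jaw": 0.4,"x": 0,"y": 2,"z": -60,"ax": 0,"ay": 0,"az": 0}
    - {"jaw": 0.4,"x": 0,"y": 2,"z": -62,"ax": 0,"ay": 0,"az": 0}
    - {"jaw": 0.4,"x": 0,"y": 2,"z": -62,"ax": 0,"ay": 0,"az": 0}

```text
time: 15.68
position: [0.4923, 0.0564, 0.0289]
tool_rot: [0.688, 0.726, 0.0, 0.0]
ft_force: [-0.6, 0.6, -7.2]
opening: 0.049
grasp_force: 40.0
```

Emit:
step_arm:
  deltas:
    - {"jaw": 0.4,"x": 0,"y": 0,"z": -1,"ax": 0,"ay": 0,"az": 0}
    - {"jaw": 0.4,"x": 0,"y": 0,"z": -2,"ax": 0,"ay": 0,"az": 0}
    - {"jaw": 0.4,"x": 0,"y": 0,"z": -2.5,"ax": 0,"ay": 0,"az": 0}
    - {"jaw": 0.4,"x": 0,"y": 0,"z": -2.5,"ax": 0,"ay": 0,"az": 0}

```text
time: 16.02
position: [0.4925, 0.0558, 0.0265]
tool_rot: [0.688, 0.726, 0.0, 0.0]
ft_force: [0.1, 0.1, -5.8]
opening: 0.0492
grasp_force: 40.0
```

Emit:
step_arm:
  deltas:
    - {"jaw": 0.4,"x": 0,"y": 0,"z": -0.7,"ax": 0,"ay": 0,"az": 0}
    - {"jaw": 0.4,"x": 0,"y": 0,"z": -1.5,"ax": 0,"ay": 0,"az": 0}
    - {"jaw": 0.4,"x": 0,"y": 0,"z": -1.5,"ax": 0,"ay": 0,"az": 0}

```text
time: 16.27
position: [0.4926, 0.0558, 0.0262]
tool_rot: [0.688, 0.726, -0.0, 0.0]
ft_force: [-6.5, 0.2, 11.6]
opening: 0.0488
grasp_force: 40.0
```

Emit:
step_arm:
  deltas:
    - {"jaw": 0.72,"x": 0,"y": 0,"z": 0,"ax": 0,"ay": 0,"az": 0}
    - {"jaw": 0.72,"x": 0,"y": 0,"z": 0,"ax": 0,"ay": 0,"az": 0}
    - {"jaw": 0.72,"x": 0,"y": 0,"z": 0,"ax": 0,"ay": 0,"az": 0}
    - {"jaw": 0.72,"x": 0,"y": 0,"z": 0,"ax": 0,"ay": 0,"az": 0}
    - {"jaw": 0.72,"x": 0,"y": 0,"z": 20,"ax": 0,"ay": 0,"az": 0}
    - {"jaw": 0.72,"x": 0,"y": 0,"z": 55,"ax": 0,"ay": 0,"az": 0}
    - {"jaw": 0.9,"x": 0,"y": 0,"z": 95,"ax": 0,"ay": 0,"az": 0}
    - {"jaw": 0.9,"x": 0,"y": 0,"z": 135,"ax": 0,"ay": 0,"az": 0}
    - {"jaw": 0.9,"x": 0,"y": 0,"z": 175,"ax": 0,"ay": 0,"az": 0}
    - {"jaw": 0.9,"x": 0,"y": 0,"z": 214,"ax": 0,"ay": 0,"az": 0}
    - {"jaw": 0.9,"x": 13,"y": -32,"z": 214,"ax": 0,"ay": 0,"az": -0.1}
    - {"jaw": 0.9,"x": 26,"y": -65,"z": 214,"ax": 0,"ay": 0,"az": -0.21}

```text
time: 17.27
position: [0.5203, -0.0089, 0.2427]
tool_rot: [0.761, 0.649, 0.002, 0.003]
ft_force: [0.6, 0.6, -0.6]
opening: 0.0794
grasp_force: 0.0
```

Emit:
step_arm:
  deltas:
    - {"jaw": 0.9,"x": 13,"y": -33,"z": 0,"ax": 0,"ay": 0,"az": -0.12}
    - {"jaw": 0.9,"x": 26,"y": -66,"z": 0,"ax": 0,"ay": 0,"az": -0.24}
    - {"jaw": 0.9,"x": 39,"y": -99,"z": 0,"ax": 0,"ay": 0,"az": -0.36}
    - {"jaw": 0.9,"x": 52,"y": -132,"z": 0,"ax": 0,"ay": 0,"az": -0.48}
    - {"jaw": 0.9,"x": 65,"y": -165,"z": 0,"ax": 0,"ay": 0,"az": -0.6}
    - {"jaw": 0.9,"x": 78,"y": -198,"z": 0,"ax": 0,"ay": 0,"az": -0.72}
    - {"jaw": 0.9,"x": 91,"y": -231,"z": 0,"ax": 0,"ay": 0,"az": -0.84}
    - {"jaw": 0.9,"x": 105,"y": -263,"z": -10,"ax": 0,"ay": 0,"az": -0.96}
    - {"jaw": 0.9,"x": 105,"y": -263,"z": -40,"ax": 0,"ay": 0,"az": -1.08}
    - {"jaw": 0.9,"x": 105,"y": -263,"z": -70,"ax": 0,"ay": 0,"az": -1.2}
    - {"jaw": 0.9,"x": 105,"y": -263,"z": -90,"ax": 0,"ay": 0,"az": -1.22}
    - {"jaw": 0.9,"x": 105,"y": -263,"z": -90,"ax": 0,"ay": 0,"az": -1.22}

```text
time: 18.27
position: [0.6202, -0.2706, 0.1423]
tool_rot: [0.995, 0.096, -0.004, -0.003]
ft_force: [-1.3, 1.0, -1.2]
opening: 0.0791
grasp_force: 0.0
```

```bash
python3 - <<'E'
from h import *
grab('wrist','w6'); grab('side','d6'); s=bot.sense(); print(s['position'],s['tool_rot'],s['q'])
a=s['tool_rot'];print('yaw',90-np.degrees(2*np.arctan2(a[0],a[1])))
W,im=cloud('w6'); q=W.reshape(-1,3)
m=np.hypot(q[:,0]-.623,q[:,1]+.271)<.06
r=q[m&(q[:,2]>.02)&(q[:,2]<.036)]
print(len(r),np.median(r,0),cv2.minAreaRect((r[:,:2]*1000).astype(np.float32)))
W,i2=cloud('d6')
cv2.imwrite('pics/m6.png',np.vstack([im[:330],i2[120:270]]))
E
```

```text
[ 0.62293718 -0.27194332  0.14815033] [ 9.95245681e-01  9.73924392e-02 -6.66798962e-04 -5.49720988e-04] [-5.85806891e-01  4.91806594e-01  1.39258010e+00  1.10765433e-05
  1.25893429e+00  7.89891823e-01]
yaw -78.8219254394721
1197 [ 0.62496877 -0.27032296  0.02830858] ((623.7138671875, -269.941162109375), (12.638422012329102, 59.19783401489258), 11.154841423034668)
```

View pics/m6.png

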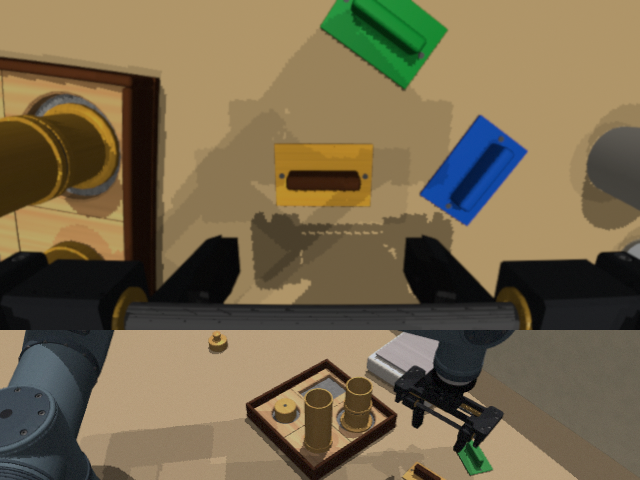

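The brass plate is centred under the gripper with its handle at (323,181) along the closing line, and the piston sits in its recess in the lower strip. I'll grip the handle by its ends, so the gripper body stays clear of the cylinder when placing.

Emit:
step_arm:
  deltas:
    - {"jaw": 0.9,"x": 1,"y": 2,"z": -40,"ax": 0,"ay": 0,"az": 0}
    - {"jaw": 0.9,"x": 1,"y": 2,"z": -80,"ax": 0,"ay": 0,"az": 0}
    - {"jaw": 0.9,"x": 1,"y": 2,"z": -110,"ax": 0,"ay": 0,"az": 0}
    - {"jaw": 0.9,"x": 1,"y": 2,"z": -128,"ax": 0,"ay": 0,"az": 0}
    - {"jaw": 0.9,"x": 1,"y": 2,"z": -135,"ax": 0,"ay": 0,"az": 0}
    - {"jaw": 0.9,"x": 1,"y": 2,"z": -135,"ax": 0,"ay": 0,"az": 0}
  newtons: 25

```text
time: 18.87
position: [0.6245, -0.2701, 0.0138]
tool_rot: [0.995, 0.097, -0.0, -0.0]
ft_force: [-0.3, -0.2, 0.3]
opening: 0.0793
grasp_force: 0.0
```

Emit:
step_arm:
  deltas:
    - {"jaw": 0.55,"x": 0,"y": 0,"z": 0,"ax": 0,"ay": 0,"az": 0}
    - {"jaw": 0.55,"x": 0,"y": 0,"z": 0,"ax": 0,"ay": 0,"az": 0}
    - {"jaw": 0.55,"x": 0,"y": 0,"z": 0,"ax": 0,"ay": 0,"az": 0}
    - {"jaw": 0.55,"x": 0,"y": 0,"z": 0,"ax": 0,"ay": 0,"az": 0}
    - {"jaw": 0.55,"x": 0,"y": 0,"z": 0,"ax": 0,"ay": 0,"az": 0}
    - {"jaw": 0.55,"x": 0,"y": 0,"z": 0,"ax": 0,"ay": 0,"az": 0}

```text
time: 19.37
position: [0.6258, -0.2709, 0.0164]
tool_rot: [0.995, 0.097, 0.002, 0.001]
ft_force: [-1.0, 2.1, 6.6]
opening: 0.0595
grasp_force: 25.0
```

Emit:
step_arm:
  deltas:
    - {"jaw": 0.55,"x": 0,"y": 0,"z": 15,"ax": 0,"ay": 0,"az": 0}
    - {"jaw": 0.55,"x": 0,"y": 0,"z": 45,"ax": 0,"ay": 0,"az": 0}
    - {"jaw": 0.55,"x": 0,"y": 0,"z": 80,"ax": 0,"ay": 0,"az": 0}
    - {"jaw": 0.55,"x": 0,"y": 0,"z": 120,"ax": 0,"ay": 0,"az": 0}
    - {"jaw": 0.55,"x": 0,"y": 0,"z": 160,"ax": 0,"ay": 0,"az": 0}
    - {"jaw": 0.55,"x": 0,"y": 0,"z": 200,"ax": 0,"ay": 0,"az": 0}
    - {"jaw": 0.55,"x": -1,"y": 25,"z": 200,"ax": 0,"ay": 0,"az": 0.1}
    - {"jaw": 0.55,"x": -2,"y": 50,"z": 200,"ax": 0,"ay": 0,"az": 0.2}
    - {"jaw": 0.55,"x": -3,"y": 75,"z": 200,"ax": 0,"ay": 0,"az": 0.3}
    - {"jaw": 0.55,"x": -4,"y": 100,"z": 200,"ax": 0,"ay": 0,"az": 0.4}
    - {"jaw": 0.55,"x": -6,"y": 125,"z": 200,"ax": 0,"ay": 0,"az": 0.5}
    - {"jaw": 0.55,"x": -7,"y": 150,"z": 200,"ax": 0,"ay": 0,"az": 0.6}

```text
time: 20.37
position: [0.6167, -0.1189, 0.2149]
tool_rot: [0.921, 0.389, 0.0, 0.0]
ft_force: [0.8, 0.6, -1.7]
opening: 0.0596
grasp_force: 25.0
```

Emit:
step_arm:
  deltas:
    - {"jaw": 0.55,"x": -1,"y": 22,"z": 0,"ax": 0,"ay": 0,"az": 0.1}
    - {"jaw": 0.55,"x": -2,"y": 44,"z": 0,"ax": 0,"ay": 0,"az": 0.2}
    - {"jaw": 0.55,"x": -3,"y": 66,"z": 0,"ax": 0,"ay": 0,"az": 0.3}
    - {"jaw": 0.55,"x": -4,"y": 88,"z": 0,"ax": 0,"ay": 0,"az": 0.4}
    - {"jaw": 0.55,"x": -6,"y": 110,"z": 0,"ax": 0,"ay": 0,"az": 0.5}
    - {"jaw": 0.55,"x": -7,"y": 132,"z": 0,"ax": 0,"ay": 0,"az": 0.6}
    - {"jaw": 0.55,"x": -8,"y": 154,"z": 0,"ax": 0,"ay": 0,"az": 0.7}
    - {"jaw": 0.55,"x": -9,"y": 177,"z": 0,"ax": 0,"ay": 0,"az": 0.8}
    - {"jaw": 0.55,"x": -9,"y": 177,"z": -40,"ax": 0,"ay": 0,"az": 0.8}
    - {"jaw": 0.55,"x": -9,"y": 177,"z": -80,"ax": 0,"ay": 0,"az": 0.8}
    - {"jaw": 0.55,"x": -9,"y": 177,"z": -120,"ax": 0,"ay": 0,"az": 0.8}
    - {"jaw": 0.55,"x": -9,"y": 177,"z": -120,"ax": 0,"ay": 0,"az": 0.8}

```text
time: 21.37
position: [0.6019, 0.0576, 0.086]
tool_rot: [0.699, 0.715, -0.005, -0.006]
ft_force: [-2.7, 0.6, -3.3]
opening: 0.0598
grasp_force: 25.0
```

```bash
python3 - <<'E'
from h import *
s=bot.sense(); a=s['tool_rot'];print(s['position'],s['ft_force'],'yaw',90-np.degrees(2*np.arctan2(a[0],a[1])))
grab('side','d7');grab('scene','s7')
a=cv2.imread('pics/d7.png')[110:290,230:430];b=cv2.imread('pics/s7.png')[110:290,230:430]
cv2.imwrite('pics/m7.png',cv2.resize(np.hstack([a,b]),None,fx=2,fy=2,interpolation=3))
E
```

```text
[0.60186501 0.05761758 0.08602274] [-2.70025395  0.58855378 -3.29156375] yaw 1.3493245928475375
```

View pics/m7.png

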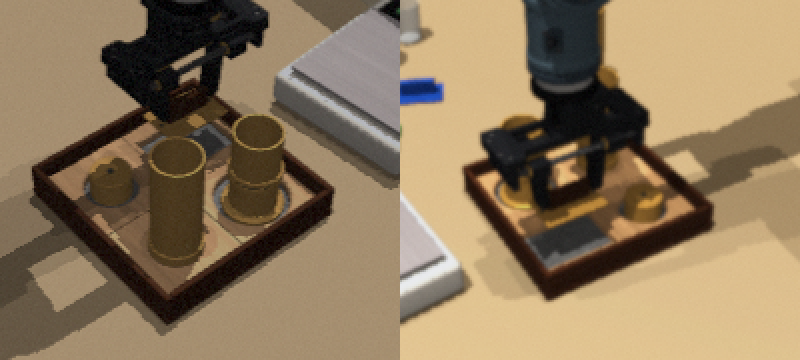

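The plate hangs over the rectangular recess with its handle up and its long side along the recess. I'll settle, then lower.

Emit:
step_arm:
  deltas:
    - {"jaw": 0.55,"x": 0,"y": 0,"z": 0,"ax": 0,"ay": 0,"az": 0}
    - {"jaw": 0.55,"x": 0,"y": 0,"z": 0,"ax": 0,"ay": 0,"az": 0}
    - {"jaw": 0.55,"x": 0,"y": 0,"z": 0,"ax": 0,"ay": 0,"az": 0}

```text
time: 21.72
position: [0.6104, 0.0565, 0.0971]
tool_rot: [0.699, 0.715, 0.002, 0.002]
ft_force: [0.1, -0.4, -2.2]
opening: 0.0598
grasp_force: 25.0
```

Emit:
step_arm:
  deltas:
    - {"jaw": 0.55,"x": -1,"y": 0,"z": -20,"ax": 0,"ay": 0,"az": 0}
    - {"jaw": 0.55,"x": -1,"y": 0,"z": -40,"ax": 0,"ay": 0,"az": 0}
    - {"jaw": 0.55,"x": -1,"y": 0,"z": -54,"ax": 0,"ay": 0,"az": 0}
    - {"jaw": 0.55,"x": -1,"y": 0,"z": -61,"ax": 0,"ay": 0,"az": 0}
    - {"jaw": 0.55,"x": -1,"y": 0,"z": -65,"ax": 0,"ay": 0,"az": 0}
    - {"jaw": 0.55,"x": -1,"y": 0,"z": -67,"ax": 0,"ay": 0,"az": 0}
    - {"jaw": 0.55,"x": -1,"y": 0,"z": -67,"ax": 0,"ay": 0,"az": 0}

```text
time: 22.3
position: [0.6077, 0.0568, 0.0271]
tool_rot: [0.699, 0.715, 0.0, 0.0]
ft_force: [0.6, -1.0, -2.4]
opening: 0.06
grasp_force: 25.0
```

Emit:
step_arm:
  deltas:
    - {"jaw": 0.55,"x": 0,"y": 0,"z": -1,"ax": 0,"ay": 0,"az": 0}
    - {"jaw": 0.55,"x": 0,"y": 0,"z": -2,"ax": 0,"ay": 0,"az": 0}
    - {"jaw": 0.55,"x": 0,"y": 0,"z": -2.5,"ax": 0,"ay": 0,"az": 0}
    - {"jaw": 0.55,"x": 0,"y": 0,"z": -2.5,"ax": 0,"ay": 0,"az": 0}

```text
time: 22.63
position: [0.6082, 0.0568, 0.0264]
tool_rot: [0.699, 0.715, 0.0, 0.001]
ft_force: [-3.7, -0.8, 8.7]
opening: 0.0594
grasp_force: 25.0
```

Emit:
step_arm:
  deltas:
    - {"jaw": 0.78,"x": 0,"y": 0,"z": 0,"ax": 0,"ay": 0,"az": 0}
    - {"jaw": 0.78,"x": 0,"y": 0,"z": 0,"ax": 0,"ay": 0,"az": 0}
    - {"jaw": 0.78,"x": 0,"y": 0,"z": 0,"ax": 0,"ay": 0,"az": 0}
    - {"jaw": 0.78,"x": 0,"y": 0,"z": 0,"ax": 0,"ay": 0,"az": 0}
    - {"jaw": 0.78,"x": 0,"y": 0,"z": 15,"ax": 0,"ay": 0,"az": 0}
    - {"jaw": 0.78,"x": 0,"y": 0,"z": 45,"ax": 0,"ay": 0,"az": 0}
    - {"jaw": 0.78,"x": 0,"y": 0,"z": 85,"ax": 0,"ay": 0,"az": 0}
    - {"jaw": 0.78,"x": 0,"y": 0,"z": 125,"ax": 0,"ay": 0,"az": 0}
    - {"jaw": 0.78,"x": 0,"y": 0,"z": 165,"ax": 0,"ay": 0,"az": 0}
    - {"jaw": 0.78,"x": 0,"y": 0,"z": 205,"ax": 0,"ay": 0,"az": 0}
    - {"jaw": 0.78,"x": 0,"y": 30,"z": 230,"ax": 0,"ay": 0,"az": 0}
    - {"jaw": 0.78,"x": 0,"y": 60,"z": 250,"ax": 0,"ay": 0,"az": 0}

```text
time: 23.63
position: [0.6085, 0.1162, 0.2782]
tool_rot: [0.7, 0.714, 0.002, 0.002]
ft_force: [0.9, 1.2, -0.2]
opening: 0.0686
grasp_force: 0.0
```

Emit:
step_arm:
  deltas:
    - {"jaw": 0.78,"x": 0,"y": 40,"z": 0,"ax": 0,"ay": 0,"az": 0}
    - {"jaw": 0.78,"x": 0,"y": 80,"z": 0,"ax": 0,"ay": 0,"az": 0}
    - {"jaw": 0.78,"x": 0,"y": 110,"z": 0,"ax": 0,"ay": 0,"az": 0}
    - {"jaw": 0.78,"x": 0,"y": 110,"z": 0,"ax": 0,"ay": 0,"az": 0}
    - {"jaw": 0.78,"x": 0,"y": 110,"z": 0,"ax": 0,"ay": 0,"az": 0}

```text
time: 24.05
position: [0.6068, 0.2285, 0.2739]
tool_rot: [0.698, 0.716, -0.0, -0.0]
ft_force: [0.5, -0.8, -0.6]
opening: 0.0685
grasp_force: 0.0
```

```bash
python3 - <<'E'
from h import *
s=bot.sense(); print(s['position'],s['ft_force'],s['dq'])
grab('side','d8');grab('scene','s8')
for t in('d8','s8'):
    W,im=cloud(t); q=W.reshape(-1,3)
    for n,x,y,lo,hi in(('plate',.608,.0565,.03,.05),('piston',.492,.055,.038,.05),('tube',.4955,-.062,.155,.17),('cyl',.611,-.059,.118,.13)):
        r=q[(np.hypot(q[:,0]-x,q[:,1]-y)<.045)&(q[:,2]>lo)&(q[:,2]<hi)]
        if len(r)>5: print(t,n,len(r),np.round(cv2.minAreaRect((r[:,:2]*1000).astype(np.float32))[0]),np.round(np.percentile(r[:,2],[10,50,95]),3))
a=cv2.imread('pics/d8.png')[80:350,180:480];b=cv2.imread('pics/s8.png')[90:360,180:480]
cv2.imwrite('pics/m8.png',cv2.resize(np.hstack([a,b]),(800,360),interpolation=3))
E
```

```text
[0.60678666 0.22847753 0.27386632] [ 0.53718042 -0.82829014 -0.57933979] [-0.0468616  -0.00831239  0.01654611 -0.01345955 -0.00046913 -0.01037355]
d8 plate 81 [616.  53.] [0.033 0.038 0.041]
d8 piston 293 [490.  55.] [0.041 0.043 0.046]
d8 tube 194 [494. -64.] [0.156 0.16  0.163]
d8 cyl 177 [611. -60.] [0.119 0.122 0.126]
s8 plate 120 [610.  54.] [0.032 0.038 0.04 ]
s8 piston 201 [495.  55.] [0.041 0.043 0.045]
s8 cyl 122 [612. -59.] [0.119 0.122 0.125]
```

View pics/m8.png

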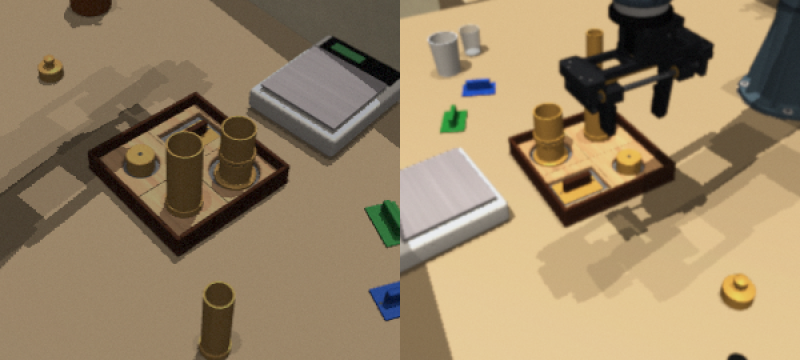

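All four parts are seated: plate in the recess at (578,185) with its handle top at 0.040 m, piston top 0.044, tube 0.162, cylinder 0.125. The slim tube and check weight are untouched. Handing in.

```bash
python3 -c "
from cell import bot; print(bot.close_job())"
```

```text
the job is handed in; nothing more can be done
None
```

The grain tester is packed: the cylinder, wide tube, piston and strike-off plate were set down in that order and sit in their places in the box, the slim tube and check weight were left standing where they were, and the job was handed in at about 24 s.

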